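Stack a nested tray over a pipe off-cut by turning it half round

ROBOT

A 6-joint arm with a two-finger parallel gripper is mounted at the origin on a cart in front of the work surface, level with it; the furniture and walls round the work are solid. World frame = base frame: x ahead of the robot, y to its left, z up, the work surface at z = 0. Lengths are in m, angles in rad, forces in N, time in s.
With the tool pointing down it reaches from about 0.35 to 0.85 m from the base axis. Payload 8.1 kg.
Tool frame: the origin (TCP) lies at the very end of the fingers, on their centre line; the grasp point (between the pads) lies 19 mm behind it; z points along the fingers, y is the line along which they close (so a half turn about z gives the same grasp; the last joint's range is limited). The gripper opens to 93 mm and grips with 3 to 60 N. Pads are 15 mm wide; open, the fingers measure 128 mm over their backs; the gripper's body (75 mm by 188 mm) begins 65 mm behind the grasp point.
Start: joints at [-0.085, 0.13, 1.488, -0, 1.523, -0.085], TCP at [0.6, 0, 0.219] pointing down, gripper open.
Joint ranges: [-2.96, 2.96], [-0.89, 2.26], [0.02, 2.5], [-1.34, 4.48], [0, 2.73], [-2.66, 2.66]. Speed limits (rad/s): [2.39, 2.39, 2.79, 3.14, 3.14, 3.14].

INTERFACE

Orientations are given as a rotation vector (axis times angle).
In Python, from plant import monitor, eyes, ticket gives the robot as it stands.
- The arm moves only by the tool arm_command, never from a script. Its argument "deltas" is a list that holds one entry, the list of rows, each a list of 6 numbers: the shift along the world's x, y, z in cm, then the turn, a rotation vector about the world's x, y, z in degrees. In form: [[[tx, ty, tz, rx, ry, rz], ...]]. A call has 1 to 12 rows; each row shifts and turns the commanded pose from where the row before left it; what a row does not reach is not made up. A row lasts 1/12 s, in which the tool goes at most 41.7 mm and 7.16 degrees, less where a joint would pass 70% of its speed; a pose out of reach is approached as far as the arm can. A call is refused whole if a number of a shift passes 4.17 or a number of a turn 7.16, either way. A call with a gripper value outside its range is refused whole. "gripper" is the opening, from -1 (shut) to 1 (fully open), set as the call begins (left out, the last holds). The fingers move at their own pace and stop on an object; "squeeze" is the grip in N (left out, the last holds). Time passes only in rows, so rows that do not move let the fingers close. It gives the time, the measured TCP pose, the force, the opening and the grip force at its end, in the units of the state.
- monitor.read_state(): the state, without advancing time (a new reading comes with each control period).
- eyes.read_camera(name): name is "scene" or "side" or "wrist"; returns the picture (480x640x3 uint8, blue, green, red); there is no depth.
- eyes.camera_model(name): a dict with "fx", "fy", "cx", "cy" (pixels), "k1" (the pictures are not rectified: a ray, as slopes to the right and down, at radius r is drawn at 1 + k1 r^2 times it, then the intrinsics apply), "rvec" (rotation vector, rad) and "tvec" (3), from world to camera coordinates, as OpenCV has them. Camera axes: x right, y down, z forward; pixel columns grow to the right and rows downward; lengths in m; the calibration is good to about 2 mm. A picture is of the moment at which its call begins: read the wrist's pose just before it. camera_model takes no time and is no camera call; for the wrist camera it gives the pose at the moment of the call.
- ticket.close_job(): hands the job in; it is judged then, once.
The state is a dict: "t": time; "q": joint angles; "dq": joint speeds; "joint_torque": joint torques, N m; "tool_pos": TCP position; "orientation": TCP orientation; "force": force on the tool from outside, world axes, zero at the start; "wrist_torque": the same for the moment, N m; "opening": finger opening in m; "gripper_force": force on a finger pad.
Only numpy, scipy, OpenCV 4.12 (cv2) and the standard library are available. Lean on these libraries where they do the work, as an engineer would, in place of code of your own. Each camera call takes 0.05 s, during which the arm holds its last target. There are 200 camera calls.

TASK

The two grey stack-nest trays stand nested, the upper one holding loose fasteners. Lift the upper tray out and stand it on the wooden board beside the other, stand the pipe off-cut upright on the floor of the lower tray, then put the upper tray back turned half round from how it was nested, so that it stands level on the lower tray's lugs above the pipe; lower it right down on to the lugs before you let go. Keep the fasteners in their tray and leave the other things on board and bench alone.

Things in the scene. Friction and masses are not known exactly. Their poses are not given: they have to be found in the camera images.
- board_top (a point): centre of the top face of a fixed wooden work board that lies over cables on the bench, 70 mm above the bench top; x away from the robot, y to its left. The board is 300 mm deep (x) and 730 mm long (y). The trays and the pipe stand on it, the trays on one half, the pipe on the other, the middle free; a steel punch lies along its front edge
- tray_lower: lower grey plastic stack-nest tray, 0.35 kg, loose on the board. Origin: centre of its underside; y along its length, x across, z up. 140 x 190 mm (x, y) at the rim, tapering to 122 x 172 at the base, 68 high; rolled rim adds 3 mm all round. Walls 2.2, floor 2.5 mm thick. A blank white card marks the -y end wall outside. A hand grip as in the upper tray stands in the middle of its floor
- lower_lugs (a point): point on the lower tray's axis 58 mm above its underside, level with the flat tops of its 4 lugs (10 mm under the rim). Lugs stand on the long walls at y -38 and +64 mm, 18 mm long, and reach in to x +-52. The upper tray turned half round (its card over the cardless end) rests its base here inside the rim, with about 5 mm play all round; its hand grip is hollow below and clears the lower one
- lower_bay (a point): clearest spot for the pipe: on the lower tray's floor at x 0, y +40 mm, 2.5 mm above the underside; axes as the tray's. Free floor from the foot of the hand grip to the end wall: y 12 to 83 mm (likewise -12 to -83). Hollow pilasters under the lugs, 26 mm long in y and 29.5 high, leave +-48 mm in x beside them and +-58 elsewhere
- tray_upper: upper tray, of the same shape, axes and origin; 0.24 to 0.39 kg, and 0.1 kg of fasteners. At the start nested in the lower one with the same heading, 30 mm higher (cards at the same end; only 27 mm left over the lower floor): its channels, open below and outside, have slid over the lower lugs with 2 mm play. Lift it straight up, at least 40 mm to be clear, by the bar of its hand grip
- upper_grip (a point): centre of the top face of the upper tray's hand grip bar, 56 mm above the tray's underside; axes as the tray's. The bar is 56 mm long (x) and 16 mm thick (y), its side faces upright down to 29.5 mm above the underside; below that a foot 64 x 24 mm. Pinch it from above, fingers closing along y; the centre of mass lies near the middle
- upper_card (a point): card on the upper tray's -y end wall (95 mm from the tray's centre, 46 mm above its underside); axes as the tray's
- lower_card (a point): card on the lower tray's -y end wall, in the same place
- pipe: short galvanised pipe off-cut, standing upright: 42 mm outside diameter, 50 mm high, about 0.12 kg. Origin: centre of its lower end, z along its axis
- hex_bolt: hex bolt, 67 mm long and up to 20 mm thick, lying loose in the upper tray; origin under its middle
- big_nut: hex nut 28 mm across corners, 12 mm high, loose in the upper tray; origin: centre of its underside
- glass_jar: bystander: jar with a green lid, 69 mm across, 84 mm high; origin: centre of its underside
- drilled_bar: bystander: drilled flat steel bar lying flat, 110 x 30 x 8 mm; origin: centre of its underside

How it is judged:
By the outcome, as a careful person would: the job done as asked, in the order asked, and still so for the second after the job is handed in, with the robot touching nothing.
It also fails if it takes over 72 s, if anything falls off the work surface, if the arm or the gripper's body presses on something with over 40 N, if the wrist force passes 120 N, or if a joint passes its speed limit or range.

## Working session

There is one attempt and no reset: what is moved stays moved. The work goes in short steps, Python scripts to look and compute and a tool call to move; the robot and the scene stay as the last step left them, time stands still between calls to the robot, and variables do not carry over. Pictures are saved under pics/ and viewed, at most 10 in all, crops included, and the job is handed in when it is done.

Besides the shell and the picture viewer there is one more tool, called as name(argument=value, ...) on one line, values as JSON. arm_command: Moves the arm, as the interface text tells. Its arguments: {"type":"object","properties":{"deltas":{"type":"array"},"gripper":{"type":"number"},"squeeze":{"type":"number"}},"required":["deltas"]}

```bash
mkdir -p pics
python3 - <<'E'
from plant import monitor, eyes
import cv2,numpy as np
s=monitor.read_state(); print({k:np.round(v,4).tolist() for k,v in s.items()})
for n in("scene","side","wrist"):
    m=eyes.camera_model(n); print(n,{k:np.round(v,4).tolist() for k,v in m.items()})
    cv2.imwrite(f"pics/{n}0.png",eyes.read_camera(n))
E
```

```text
{'t': 0.0, 'q': [-0.0854, 0.1312, 1.4893, -0.0, 1.523, -0.0854], 'dq': [0.0015, -0.0002, 0.0003, 0.0002, 0.0006, 0.0008], 'joint_torque': [-0.0016, -55.9853, -49.1756, 0.0767, 0.0359, -0.0003], 'tool_pos': [0.5994, 0.0001, 0.2176], 'orientation': [-2.2205, -2.2205, 0.0019], 'force': [0.7163, 0.1258, 0.1691], 'wrist_torque': [0.0216, 0.0093, 0.0406], 'gripper_force': 0.0, 'opening': 0.0934}
scene {'fx': 439.3844, 'fy': 439.3844, 'cx': 317.4317, 'cy': 239.3835, 'k1': -0.0704, 'rvec': [2.2108, -1.2107, 0.4249], 'tvec': [-0.3462, 0.4125, 0.6991]}
side {'fx': 513.7417, 'fy': 513.7417, 'cx': 314.9101, 'cy': 240.3197, 'k1': -0.0843, 'rvec': [1.9793, -0.3066, 0.2071], 'tvec': [-0.5295, 0.1596, 1.0535]}
wrist {'fx': 336.0933, 'fy': 336.0933, 'cx': 318.7368, 'cy': 236.149, 'k1': -0.0492, 'rvec': [-2.8672, 0.0001, 0.0017], 'tvec': [-0.5976, -0.0302, 0.3902]}
```

View pics/scene0.png

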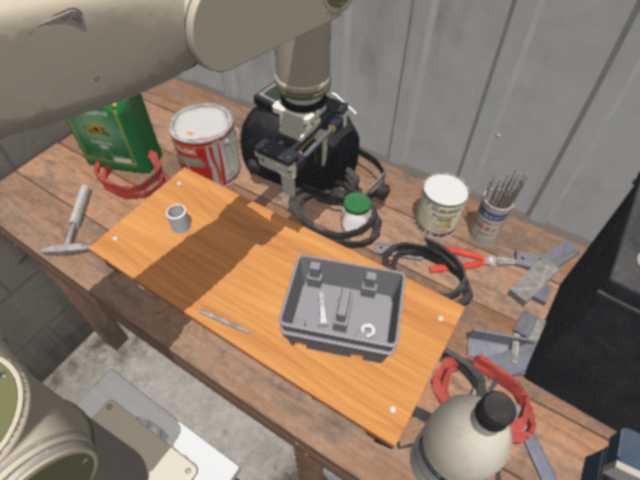

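View pics/side0.png

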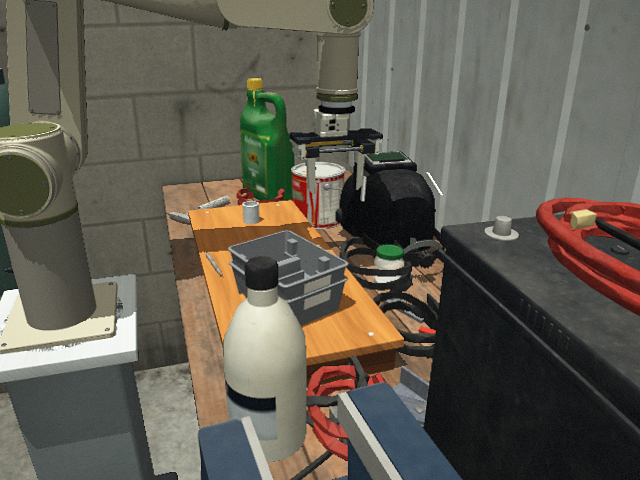

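View pics/wrist0.png

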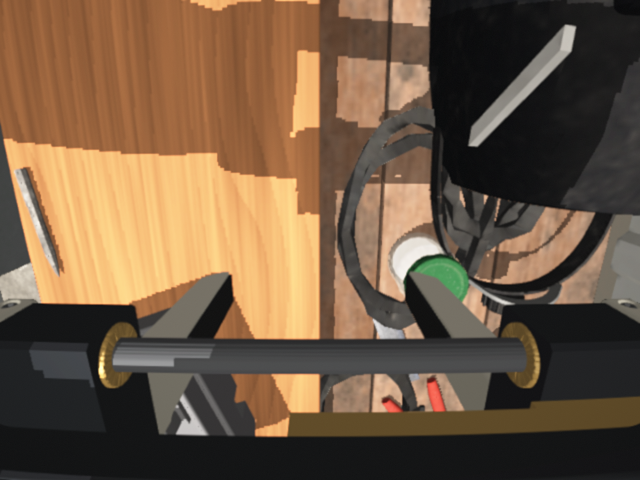

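Scene: the nested trays have rim corners near (303,257), (405,275), (395,355) and (282,335). The bar is at (343,300), the pipe at (178,218), the punch at (225,320) and the jar at (357,210). Side: one card is visible near (318,298), on the tray's end at −y or +x. Next I cast rays.

```bash
cat > h.py <<'E'
from plant import monitor, eyes
import cv2,numpy as np
def ray(m,uv):
    uv=np.array(uv,float).reshape(-1,2)
    K=np.array([[m["fx"],0,m["cx"]],[0,m["fy"],m["cy"]],[0,0,1.]])
    n=cv2.undistortPoints(uv.reshape(-1,1,2),K,np.array([m["k1"],0,0,0.])).reshape(-1,2)
    R=cv2.Rodrigues(np.array(m["rvec"],float))[0]; t=np.array(m["tvec"],float)
    d=np.c_[n,np.ones(len(n))]@R
    return -R.T@t,d
def plane(m,uv,z):
    c,d=ray(m,uv); return c+d*((z-c[2])/d[:,2])[:,None]
def proj(m,P):
    K=np.array([[m["fx"],0,m["cx"]],[0,m["fy"],m["cy"]],[0,0,1.]])
    return cv2.projectPoints(np.array(P,float).reshape(-1,1,3),np.array(m["rvec"],float),np.array(m["tvec"],float),K,np.array([m["k1"],0,0,0.]))[0].reshape(-1,2)
def tri(ms,uvs):
    A=np.zeros((3,3));b=np.zeros(3)
    for m,uv in zip(ms,uvs):
        c,d=ray(m,uv);d=d[0]/np.linalg.norm(d[0]);Q=np.eye(3)-np.outer(d,d);A+=Q;b+=Q@c
    return np.linalg.solve(A,b)
E
python3 - <<'E'
from h import *
m=eyes.camera_model("scene")
np.set_printoptions(precision=4,suppress=True)
c=plane(m,[(303,257),(405,275),(395,355),(282,335)],.168);print(c,np.linalg.norm(np.diff(c,axis=0),axis=1),c.mean(0))
print("bar",plane(m,[(343,290),(343,300)],.156)); print("pipe",plane(m,[(178,210)],.12))
print("board corners",plane(m,[(181,170),(92,245),(400,445),(462,310)],.07)); print("punch",plane(m,[(202,312),(248,329)],.07)); print("jar",plane(m,[(357,203)],.084))
im=cv2.imread("pics/scene0.png")
a=im[240:380,260:430]; a=cv2.resize(a,None,fx=4,fy=4,interpolation=cv2.INTER_CUBIC)
s=cv2.imread("pics/side0.png")[180:330,180:400]
cv2.imwrite("pics/a.png",a); s=cv2.resize(s,None,fx=3.6,fy=3.6,interpolation=cv2.INTER_CUBIC);cv2.imwrite("pics/b.png",s)
E
```

```text
[[ 0.4701 -0.0796  0.168 ]
 [ 0.5336 -0.251   0.168 ]
 [ 0.3908 -0.3027  0.168 ]
 [ 0.3249 -0.1364  0.168 ]] [0.1828 0.1519 0.1788] [ 0.4298 -0.1924  0.168 ]
bar [[ 0.4557 -0.1719  0.156 ]
 [ 0.4385 -0.1821  0.156 ]]
pipe [[0.4581 0.2322 0.12  ]]
board corners [[ 0.5867  0.3628  0.07  ]
 [ 0.3091  0.3625  0.07  ]
 [ 0.3047 -0.3707  0.07  ]
 [ 0.5876 -0.3634  0.07  ]]
punch [[ 0.3173  0.0519  0.07  ]
 [ 0.3368 -0.0436  0.07  ]]
jar [[ 0.7104 -0.0625  0.084 ]]
```

View pics/a.png

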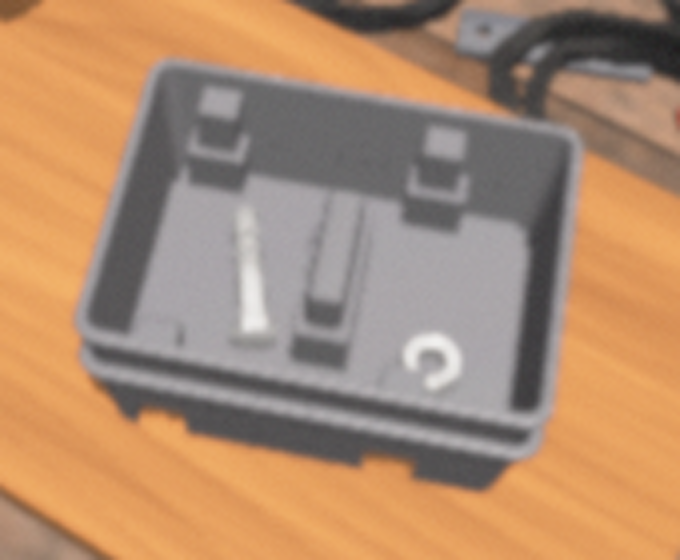

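View pics/b.png

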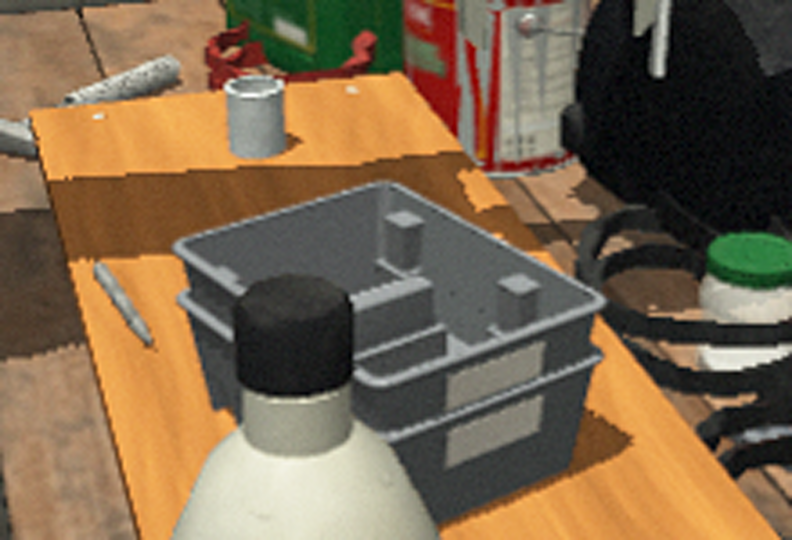

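The crops confirm both cards are on the end facing −y (side crop (490,375) and (490,430)). The lugs are farther from that end, so the tray's +y axis points at world +y, yawed about 21°. I go above it and measure with the wrist camera.

arm_command(deltas=[[[-1.7,-1.9,0.8,0,0,-6.9],[-1.7,-1.9,0.8,0,0,-6.9],[-1.7,-1.9,0.8,0,0,-6.9],[-1.7,-1.9,0.8,0,0,-6.9],[-1.7,-1.9,0.8,0,0,-6.9],[-1.7,-1.9,0.8,0,0,-6.9],[-1.7,-1.9,0.8,0,0,-6.9],[-1.7,-1.9,0.8,0,0,-6.9],[-1.7,-1.9,0.8,0,0,-6.9],[-1.7,-1.9,0.8,0,0,-6.9],[0,0,0,0,0,0],[0,0,0,0,0,0]]])

```text
t: 1.15
tool_pos: [0.4297, -0.1908, 0.2991]
orientation: [3.089, 0.571, 0.002]
force: [-0.1, 0.5, 0.8]
opening: 0.0931
gripper_force: 0.0
```

```bash
cat >> h.py <<'E'
from scipy.spatial.transform import Rotation as Rn
def st():
    s=monitor.read_state(); R=Rn.from_rotvec(s["orientation"]).as_matrix()
    print("t",round(s["t"],2),"pos",np.round(s["tool_pos"],4),"ang",round(np.degrees(np.arctan2(R[1,1],R[0,1])),2),"tz",np.round(R[:,2],4),"F",np.round(s["force"],1),"open",round(s["opening"],4),"gf",round(s["gripper_force"],1)); return s
E
python3 - <<'E'
from h import *
st(); m=eyes.camera_model("wrist"); im=eyes.read_camera("wrist"); cv2.imwrite("pics/w1.png",im)
import json; json.dump({k:np.array(v).tolist() for k,v in m.items()},open("w1.json","w"))
print(tri([eyes.camera_model("scene"),eyes.camera_model("side")],[(493,400),(262,268)]))
E
```

```text
t 1.15 pos [ 0.4297 -0.1908  0.2991] ang -69.07 tz [ 1.1e-03 -5.0e-04 -1.0e+00] F [-0.1  0.5  0.8] open 0.0931 gf 0.0
[ 0.34473696 -0.43753816  0.28223121]
```

View pics/w1.png

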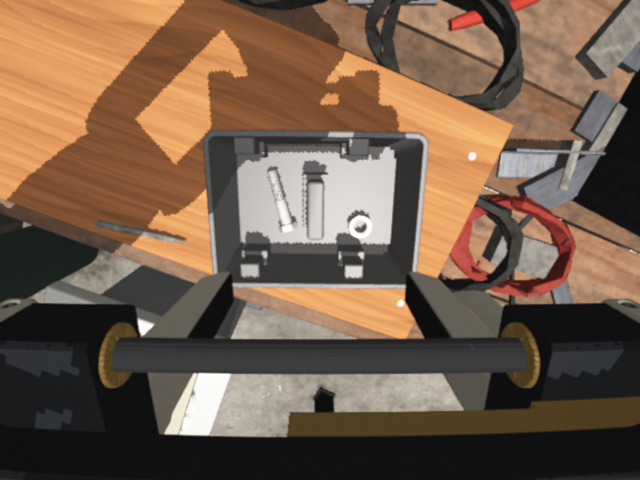

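The wrist view shows the upper tray squared to the tool. Its rim corners are about (206,132), (428,134), (420,286) and (210,286). The bar top runs from (316,181) to (315,239), with the bolt at left (282,200) and the nut at right (360,226).

Run:
```python
from h import *
import json; np.set_printoptions(precision=4,suppress=True)
m=json.load(open("w1.json"));im=cv2.imread("pics/w1.png");g=cv2.cvtColor(im,6)
for r in(190,200,210,220,230): print(r,g[r,298:334].tolist())
for c in (312,316,320): print(c,g[172:184,c].tolist(),g[230:246,c].tolist())
print("rows170",g[170,198:222].tolist(),g[170,410:436].tolist());print("cols",g[122:142,280].tolist(),g[276:294,280].tolist(),g[276:294,380].tolist())
b=plane(m,[(316,181),(315,239)],.156);print("bar",b,b.mean(0),np.diff(b,axis=0))
c=plane(m,[(205,131),(429,133),(420,287),(210,287)],.168);print("rim",c,c.mean(0),np.linalg.norm(np.roll(c,-1,0)-c,axis=1))
for a,b in((0,1),(3,2)): print(np.degrees(np.arctan2(*(c[b]-c[a])[1::-1])))
s=eyes.camera_model("scene");print("proj bar to scene",proj(s,[(.4298,-.1924,.156)]))
```

```text
190 [208, 210, 208, 186, 142, 152, 182, 154, 110, 105, 133, 161, 179, 188, 191, 193, 197, 201, 203, 206, 210, 212, 213, 200, 171, 148, 178, 208, 216, 216, 217, 216, 216, 217, 217, 217]
200 [212, 212, 213, 202, 156, 155, 192, 185, 134, 109, 133, 163, 184, 193, 196, 199, 202, 206, 208, 211, 213, 215, 214, 198, 166, 146, 193, 216, 219, 218, 219, 218, 219, 219, 219, 219]
210 [212, 214, 214, 205, 168, 160, 191, 191, 138, 108, 136, 171, 190, 199, 201, 205, 208, 211, 212, 212, 213, 215, 212, 195, 164, 150, 195, 218, 221, 220, 220, 220, 220, 221, 221, 221]
220 [211, 214, 215, 206, 168, 162, 192, 174, 119, 106, 140, 176, 197, 204, 207, 210, 211, 211, 213, 213, 213, 214, 211, 192, 159, 150, 198, 220, 222, 222, 222, 222, 222, 222, 222, 223]
230 [215, 216, 216, 216, 216, 217, 218, 214, 186, 143, 149, 184, 203, 209, 210, 211, 212, 211, 211, 212, 213, 214, 210, 188, 158, 160, 203, 222, 222, 223, 223, 223, 223, 223, 223, 223]
312 [71, 57, 71, 93, 99, 97, 86, 63, 51, 67, 104, 143] [210, 210, 210, 210, 210, 211, 210, 204, 189, 180, 195, 215, 209, 167, 107, 88]
316 [71, 56, 68, 93, 99, 97, 89, 69, 54,
[... 370 characters left out ...]
5, 44, 64, 127, 181, 197, 194, 178, 164, 165, 170, 170, 170, 170, 171, 171, 171, 171]
cols [95, 95, 96, 97, 100, 102, 98, 90, 82, 86, 94, 94, 94, 90, 69, 49, 44, 45, 44, 45] [55, 55, 55, 55, 54, 54, 68, 120, 171, 190, 186, 182, 188, 194, 191, 185, 180, 183] [55, 56, 56, 56, 55, 55, 53, 72, 130, 180, 193, 178, 166, 179, 190, 192, 189, 188]
bar [[ 0.4654 -0.1727  0.156 ]
 [ 0.4135 -0.1914  0.156 ]] [ 0.4394 -0.1821  0.156 ] [[-0.0519 -0.0187  0.    ]]
rim [[ 0.4728 -0.069   0.168 ]
 [ 0.5393 -0.2477  0.168 ]
 [ 0.4079 -0.3018  0.168 ]
 [ 0.3356 -0.1128  0.168 ]] [ 0.4389 -0.1828  0.168 ] [0.1907 0.1422 0.2023 0.1441]
-69.58274794083772
-69.07161322648697
proj bar to scene [[345.6431 306.6412]]
```

Bar centre is (0.4394, −0.182), length 55 mm against 56 given. The rim measures about 143×196, matching the spec, and yaw is about 20.7°. Descending to pinch.

arm_command(deltas=[[[0.5,0.45,-1,0,0,0],[0.5,0.4,-2,0,0,0],[0,0,-2,0,0,0],[0,0,-2,0,0,0],[0,0,-2,0,0,0],[0,0,-2,0,0,0],[0,0,-2,0,0,0],[0,0,-1.5,0,0,0],[0,0,-1.2,0,0,0],[0,0,-0.8,0,0,0],[0,0,0,0,0,0],[0,0,0,0,0,0]]], gripper=0.1)

```text
t: 2.2
tool_pos: [0.4401, -0.1809, 0.1334]
orientation: [-3.088, -0.574, 0.001]
force: [0.4, 0.5, 1.1]
opening: 0.0507
gripper_force: 0.0
```

arm_command(deltas=[[[0,0,0,0,0,0],[0,0,0,0,0,0],[0,0,0,0,0,0],[0,0,0,0,0,0],[0,0,0,0,0,0],[0,0,0,0,0,0],[0,0,0,0,0,0],[0,0,0,0,0,0]]], gripper=-1, squeeze=40)

```text
t: 2.87
tool_pos: [0.4402, -0.1818, 0.134]
orientation: [3.088, 0.572, 0.001]
force: [0.9, -1.3, 1.7]
opening: 0.0158
gripper_force: 40.0
```

arm_command(deltas=[[[0,0,0.3,0,0,0],[0,0,0.5,0,0,0],[0,0,0.7,0,0,0],[0,0,0.7,0,0,0],[0,0,0.7,0,0,0],[0,0,0.7,0,0,0],[0,0,0.8,0,0,0],[0,0,0.8,0,0,0],[0,0,0.8,0,0,0],[0,0,0.5,0,0,0],[0,0,0,0,0,0],[0,0,0,0,0,0]]])

```text
t: 3.87
tool_pos: [0.4402, -0.1816, 0.199]
orientation: [3.089, 0.572, 0.001]
force: [-0.1, -0.1, -3.6]
opening: 0.0157
gripper_force: 40.0
```

arm_command(deltas=[[[0,0,0.7,0,0,0],[0,0,1,0,0,0],[0,0,1,0,0,0],[0,0,1,0,0,0],[0,0,0.7,0,0,0],[0,0,0.3,0,0,0],[0,0,0,0,0,0],[0,0,0,0,0,0]]])

```text
t: 4.53
tool_pos: [0.4401, -0.1815, 0.2457]
orientation: [3.089, 0.572, 0.0]
force: [-0.4, 0.2, -4.0]
opening: 0.0158
gripper_force: 40.0
```

Run:
```python
from h import *
st(); a=eyes.read_camera("side")[130:350,160:420]; cv2.imwrite("pics/s2.png",cv2.resize(a,None,fx=2.5,fy=2.5,interpolation=3))
```

```text
t 4.53 pos [ 0.4401 -0.1815  0.2457] ang -69.0 tz [ 2.e-04 -1.e-04 -1.e+00] F [-0.4  0.2 -4. ] open 0.0158 gf 40.0
```

View pics/s2.png

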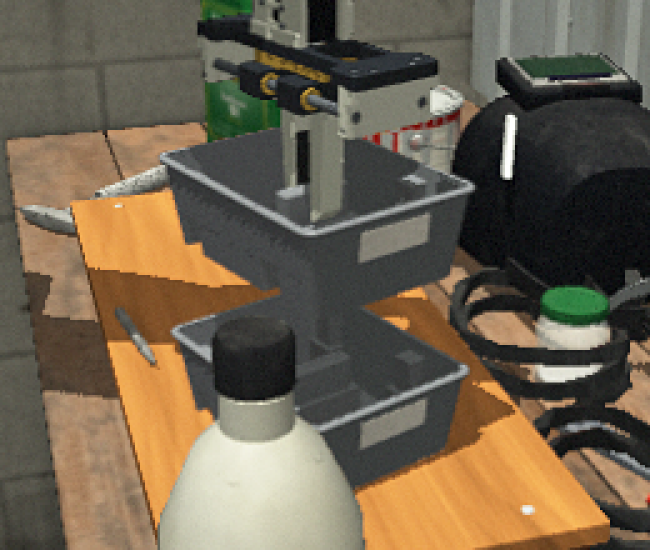

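The upper tray is level and clear. The lower tray stayed put, with its card at crop (392,423). Carrying it to the board middle.

arm_command(deltas=[[[0.25,0.5,0,0,0,-2.05],[0.25,1,0,0,0,-2.05],[0.25,1.5,0,0,0,-2.05],[0.25,2,0,0,0,-2.05],[0.25,2.5,0,0,0,-2.05],[0.25,2.5,0,0,0,-2.05],[0.25,2.5,0,0,0,-2.05],[0.25,2.5,0,0,0,-2.05],[0.25,2.5,0,0,0,-2.05],[0.25,2,0,0,0,-2.05],[0,1.5,0,0,0,0],[0,1,0,0,0,0]]])

```text
t: 5.58
tool_pos: [0.4645, 0.0401, 0.2448]
orientation: [-3.141, -0.016, 0.002]
force: [-0.9, 0.1, -3.6]
opening: 0.0159
gripper_force: 40.0
```

arm_command(deltas=[[[0,0.9,0,0,0,0],[0,0.6,0,0,0,0],[0,0.4,-0.5,0,0,0],[0,0.2,-1,0,0,0],[0,0,-1.7,0,0,0],[0,0,-2,0,0,0],[0,0,-2,0,0,0],[0,0,-2,0,0,0],[0,0,-1.5,0,0,0],[0,0,-1,0,0,0],[0,0,-0.7,0,0,0],[0,0,-0.3,0,0,0]]])

```text
t: 6.58
tool_pos: [0.4643, 0.0592, 0.1173]
orientation: [3.141, 0.013, -0.003]
force: [0.4, 0.0, -3.9]
opening: 0.0155
gripper_force: 40.0
```

arm_command(deltas=[[[0,0,-0.3,0,0,0],[0,0,-0.3,0,0,0],[0,0,-0.2,0,0,0],[0,0,-0.2,0,0,0],[0,0,0,0,0,0],[0,0,0,0,0,0]]])

```text
t: 7.08
tool_pos: [0.4652, 0.0596, 0.1089]
orientation: [-3.142, -0.014, -0.001]
force: [0.5, -0.4, -3.1]
opening: 0.0153
gripper_force: 40.0
```

arm_command(deltas=[[[0,0,-0.15,0,0,0],[0,0,-0.15,0,0,0],[0,0,-0.1,0,0,0],[0,0,-0.1,0,0,0],[0,0,0,0,0,0],[0,0,0,0,0,0]]])

```text
t: 7.58
tool_pos: [0.4651, 0.0595, 0.104]
orientation: [3.142, 0.014, 0.0]
force: [-2.9, 0.5, 2.3]
opening: 0.0157
gripper_force: 40.0
```

Contact at the expected height. Release and rise, then go over the pipe.

arm_command(deltas=[[[0,0,0,0,0,0],[0,0,0,0,0,0],[0,0,0,0,0,0],[0,0,0,0,0,0],[0,0,1,0,0,0],[0,0,2,0,0,0],[0,0,3,0,0,0],[0,0,3,0,0,0],[0,0,3,0,0,0],[0,0,2.6,0,0,0],[0,0,2,0,0,0],[0,0,0,0,0,0]]], gripper=0.1)

```text
t: 8.58
tool_pos: [0.4673, 0.0596, 0.276]
orientation: [-3.141, -0.014, -0.014]
force: [0.2, 0.4, 0.4]
opening: 0.0515
gripper_force: 0.0
```

arm_command(deltas=[[[-0.1,1.5,0,0,0,7],[-0.1,1.5,0,0,0,7],[-0.1,1.5,0,0,0,7],[-0.1,1.5,0,0,0,7],[-0.1,1.5,0,0,0,7],[-0.1,1.5,0,0,0,7],[-0.1,1.5,0,0,0,7],[-0.1,1.5,0,0,0,7],[-0.1,1.5,0,0,0,7],[-0.1,1.5,0,0,0,7],[0,1,0,0,0,7],[0,1,0,0,0,7]]], gripper=1)

```text
t: 9.58
tool_pos: [0.4545, 0.2302, 0.2692]
orientation: [-2.318, -2.12, 0.001]
force: [-1.5, 0.2, 0.6]
opening: 0.0935
gripper_force: 0.0
```

arm_command(deltas=[[[0,0,0,0,0,7],[0,0,0,0,0,7],[0,0,0,0,0,7],[0,0,0,0,0,5.7],[0,0,0,0,0,0],[0,0,0,0,0,0],[0,0,0,0,0,0]]])

```text
t: 10.17
tool_pos: [0.4549, 0.2295, 0.2694]
orientation: [-1.779, -2.589, 0.0]
force: [0.4, 0.0, 1.0]
opening: 0.0931
gripper_force: 0.0
```

Run:
```python
from h import *
import json
st()
m=eyes.camera_model("wrist"); im=eyes.read_camera("wrist"); cv2.imwrite("pics/w3.png",im)
json.dump({k:np.array(v).tolist() for k,v in m.items()},open("w3.json","w"))
cv2.imwrite("pics/sc3.png",eyes.read_camera("scene"))
```

```text
t 10.17 pos [0.4549 0.2295 0.2694] ang 21.0 tz [-4.e-04 -1.e-04 -1.e+00] F [0.4 0.  1. ] open 0.0931 gf 0.0
```

View pics/w3.png

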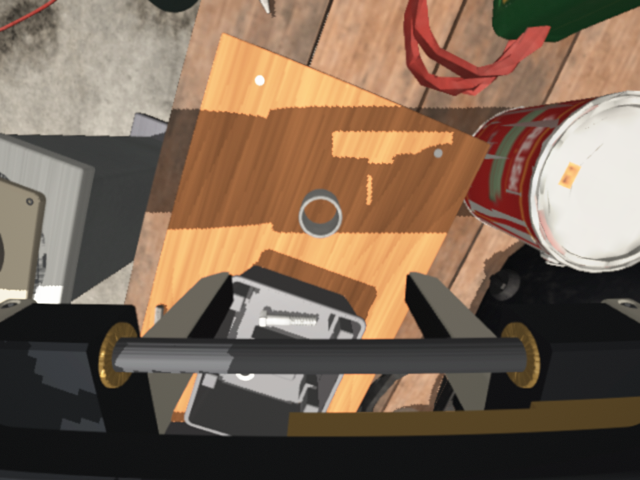

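The pipe's top ring is centred at (320,216). The upper tray stands behind it with the bolt (288,320) and the nut inside. A paint can is at right (600,180).

Run:
```python
from h import *
import json; np.set_printoptions(precision=4,suppress=True)
m=json.load(open("w3.json"));g=cv2.cvtColor(cv2.imread("pics/w3.png"),6)
print(g[216,294:348].tolist()); print(g[186:246,320].tolist())
p=plane(m,[(320,216),(299,216),(341,216)],.12);print(p,np.linalg.norm(p[1]-p[2]))
print("can",tri([eyes.camera_model("scene"),eyes.camera_model("side")],[(204,122),(318,173)]),plane(m,[(540,180)],.16))
# lower tray rim in scene
a=cv2.imread("pics/sc3.png")[225:385,240:430]; cv2.imwrite("pics/sc3c.png",cv2.resize(a,None,fx=4,fy=3.75,interpolation=3));
```

```text
[113, 112, 110, 110, 131, 175, 192, 162, 115, 93, 91, 93, 96, 102, 106, 107, 104, 101, 98, 97, 99, 100, 102, 105, 108, 107, 107, 108, 108, 109, 110, 110, 108, 107, 106, 106, 107, 110, 111, 108, 100, 94, 90, 89, 114, 173, 190, 167, 130, 108, 105, 103, 108, 115]
[109, 109, 105, 100, 96, 97, 97, 98, 100, 120, 161, 189, 177, 131, 102, 99, 100, 99, 101, 101, 100, 100, 100, 102, 101, 101, 103, 104, 107, 107, 107, 107, 108, 108, 108, 109, 109, 106, 98, 96, 96, 96, 98, 99, 100, 99, 97, 95, 106, 152, 193, 194, 189, 196, 198, 198, 199, 199, 200, 201]
[[0.452  0.2373 0.12  ]
 [0.4332 0.2301 0.12  ]
 [0.4708 0.2445 0.12  ]] 0.04021688723397121
can [0.6838 0.3568 0.1487] [[0.6083 0.3397 0.16  ]]
```

View pics/sc3c.png

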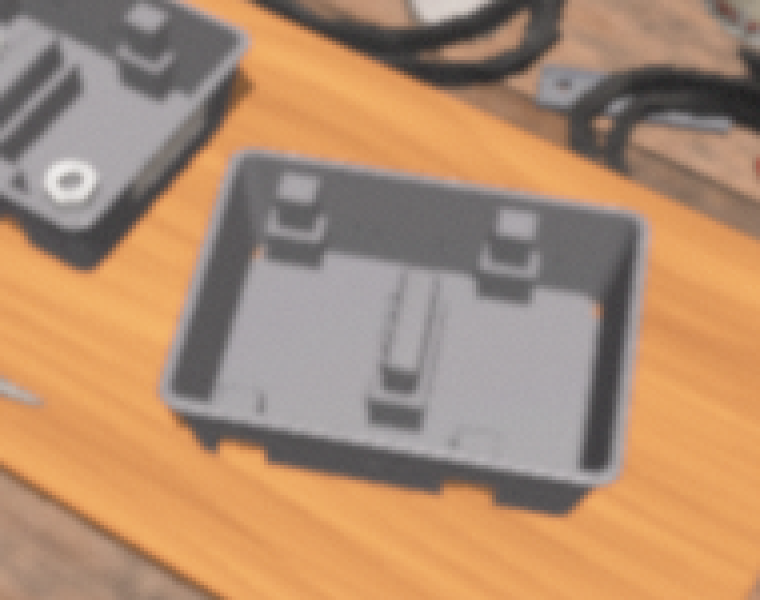

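The lower tray's rim is at crop corners (240,152), (648,215), (612,478) and (165,405), so it has not moved. The pipe centre is (0.452, 0.237), diameter about 41–42. Grasp it.

arm_command(deltas=[[[-0.3,0.8,-1,0,0,0],[0,0,-2,0,0,0],[0,0,-2.5,0,0,0],[0,0,-2.5,0,0,0],[0,0,-2.5,0,0,0],[0,0,-2.5,0,0,0],[0,0,-2,0,0,0],[0,0,-1.2,0,0,0],[0,0,-0.8,0,0,0],[0,0,-0.4,0,0,0],[0,0,0,0,0,0],[0,0,0,0,0,0]]])

```text
t: 11.27
tool_pos: [0.4526, 0.2379, 0.0966]
orientation: [1.775, 2.591, 0.002]
force: [0.6, 0.2, 0.4]
opening: 0.0931
gripper_force: 0.0
```

arm_command(deltas=[[[0,0,0,0,0,0],[0,0,0,0,0,0],[0,0,0,0,0,0],[0,0,0,0,0,0],[0,0,0,0,0,0],[0,0,0,0,0,0],[0,0,0,0,0,0],[0,0,0,0,0,0],[0,0,0,0,0,0]]], gripper=-1, squeeze=25)

```text
t: 12.02
tool_pos: [0.452, 0.2375, 0.0957]
orientation: [1.775, 2.592, 0.0]
force: [0.1, -0.6, 0.9]
opening: 0.0411
gripper_force: 25.0
```

```bash
python3 - <<'E'
from h import *
np.set_printoptions(precision=4,suppress=True)
st(); m=eyes.camera_model("scene")
px=[(240+x/4,225+y/3.75) for x,y in((237,150),(651,212),(616,482),(162,405))]
c=plane(m,px,.138); print(c,c.mean(0),np.linalg.norm(np.roll(c,-1,0)-c,axis=1))
b=[(240+x/4,225+y/3.75) for x,y in((423,277),(402,365))]; print(plane(m,b,.126),plane(m,b,.126).mean(0))
# reference: same for initial picture a
px=[(260+x/4,240+y/4) for x,y in((155,60),(583,128),(543,425),(78,335))]
c=plane(m,px,.168); print(c.mean(0)); E
```

```text
t 12.02 pos [0.452  0.2375 0.0957] ang 21.2 tz [ 0.0001 -0.     -1.    ] F [ 0.1 -0.6  0.9] open 0.0411 gf 25.0
[[ 0.469  -0.0711  0.138 ]
 [ 0.5394 -0.249   0.138 ]
 [ 0.4063 -0.2979  0.138 ]
 [ 0.3376 -0.1221  0.138 ]] [ 0.438 -0.185  0.138] [0.1914 0.1417 0.1887 0.141 ]
[[ 0.4593 -0.1772  0.126 ]
 [ 0.4141 -0.1932  0.126 ]] [ 0.4367 -0.1852  0.126 ]
[ 0.4383 -0.1847  0.168 ]bash: warning: here-document at line 20 delimited by end-of-file (wanted `E')
Traceback (most recent call last):
NameError: name 'E' is not defined
```

Pipe gripped (41 mm). The lower tray is at the same scene reading as before, so it is unmoved. I use centre (0.4395, −0.1825), which puts the bay at (0.4255, −0.145).

arm_command(deltas=[[[0,0,0.5,0,0,0],[0,0,1,0,0,0],[0,0,2,0,0,0],[0,0,2.5,0,0,0],[0,0,2.5,0,0,0],[0,0,2,0,0,0],[0,0,1.4,0,0,0],[0,-0.5,0.5,0,0,0],[0,-1.2,0,0,0,0],[0,-2,0,0,0,0],[-0.2,-2.8,0,0,0,0],[-0.5,-3,0,0,0,0]]])

```text
t: 13.02
tool_pos: [0.4441, 0.141, 0.2181]
orientation: [-1.773, -2.592, 0.003]
force: [1.0, -0.0, -1.6]
opening: 0.0414
gripper_force: 25.0
```

arm_command(deltas=[[[-0.5,-3,0,0,0,0],[-0.5,-3,0,0,0,0],[-0.5,-3,0,0,0,0],[-0.5,-3,0,0,0,0],[0,-3,0,0,0,0],[0,-3,0,0,0,0],[0,-3,0,0,0,0],[0,-2.8,0,0,0,0],[0,-2.2,0,0,0,0],[0,-1.5,0,0,0,0],[0,-0.9,0,0,0,0],[0,-0.4,0,0,0,0]]])

```text
t: 14.02
tool_pos: [0.4239, -0.1468, 0.2185]
orientation: [-1.776, -2.589, 0.001]
force: [-0.7, 0.2, -1.8]
opening: 0.0411
gripper_force: 25.0
```

arm_command(deltas=[[[0,0,-0.5,0,0,0],[0,0,-1,0,0,0],[0,0,-1.5,0,0,0],[0,0,-2,0,0,0],[0,0,-2,0,0,0],[0,0,-1.5,0,0,0],[0,0,-1,0,0,0],[0,0,-0.7,0,0,0],[0,0,-0.3,0,0,0],[0,0,0,0,0,0]]])

```text
t: 14.85
tool_pos: [0.4248, -0.145, 0.1141]
orientation: [-1.774, -2.592, 0.0]
force: [0.2, 0.8, -1.5]
opening: 0.0409
gripper_force: 25.0
```

Need about 1.6 cm more; expected contact at 0.098.

arm_command(deltas=[[[0,0,-0.4,0,0,0],[0,0,-0.4,0,0,0],[0,0,-0.3,0,0,0],[0,0,-0.2,0,0,0],[0,0,-0.15,0,0,0],[0,0,-0.1,0,0,0],[0,0,0,0,0,0],[0,0,0,0,0,0]]])

```text
t: 15.52
tool_pos: [0.425, -0.1455, 0.0992]
orientation: [1.775, 2.592, -0.0]
force: [0.1, 0.3, -1.0]
opening: 0.0413
gripper_force: 25.0
```

arm_command(deltas=[[[0,0,-0.1,0,0,0],[0,0,-0.1,0,0,0],[0,0,0,0,0,0],[0,0,0,0,0,0]]])

```text
t: 15.85
tool_pos: [0.4254, -0.1457, 0.098]
orientation: [1.774, 2.591, -0.0]
force: [-2.7, 0.1, 5.7]
opening: 0.0414
gripper_force: 25.0
```

arm_command(deltas=[[[0,0,0,0,0,0],[0,0,0,0,0,0],[0,0,0,0,0,0],[0,0,0,0,0,0],[0,0,0.5,0,0,0],[0,0,1,0,0,0],[0,0,1.5,0,0,0],[0,0,2.5,0,0,0],[0,0,3,0,0,0],[0,0,4,0,0,0],[0,0,4,0,0,0],[0,0,3.5,0,0,0]]], gripper=0.25)

```text
t: 16.85
tool_pos: [0.4249, -0.1454, 0.3009]
orientation: [1.774, 2.59, 0.001]
force: [0.6, -0.4, 0.1]
opening: 0.0584
gripper_force: 0.0
```

arm_command(deltas=[[[0,0,0,0,0,-7],[0,0,0,0,0,-7],[0,0,0,0,0,-7],[0,0,0,0,0,-7],[0,0,0,0,0,-7],[0,0,0,0,0,-7],[0,0,0,0,0,-7],[0,0,0,0,0,-7],[0.3,-0.9,0,0,0,-7],[0.3,-0.9,0,0,0,-7],[0.4,-0.9,0,0,0,-7],[0.4,-1,0,0,0,-7]]], gripper=1)

```text
t: 17.85
tool_pos: [0.4392, -0.1827, 0.2983]
orientation: [3.055, 0.73, 0.001]
force: [0.7, -0.2, 0.2]
opening: 0.0929
gripper_force: 0.0
```

arm_command(deltas=[[[0,0,0,0,0,-6.1],[0,0,0,0,0,0],[0,0,0,0,0,0],[0,0,0,0,0,0]]])

```text
t: 18.18
tool_pos: [0.439, -0.1823, 0.2977]
orientation: [3.087, 0.581, 0.001]
force: [0.1, -0.1, -0.7]
opening: 0.0927
gripper_force: 0.0
```

Run:
```python
from h import *
import json; np.set_printoptions(precision=4,suppress=True)
st()
m=eyes.camera_model("wrist"); im=eyes.read_camera("wrist"); cv2.imwrite("pics/w4.png",im)
json.dump({k:np.array(v).tolist() for k,v in m.items()},open("w4.json","w"))
hsv=cv2.cvtColor(im,40)
mask=(hsv[...,1]<60).astype(np.uint8)
L=np.array([.4395,-.1825]);y=np.radians(20.7);ex=np.array([np.cos(y),np.sin(y)]);ey=np.array([-ex[1],ex[0]])
w=lambda a,b,z:np.r_[L+a*ex+b*ey,z]
print("pred rim",proj(m,[w(.073,.098,.138),w(.073,-.098,.138),w(-.073,-.098,.138),w(-.073,.098,.138)]))
print("pred pipe top",proj(m,[[.425,-.1455,.1225]]),"bar",proj(m,[w(.028,0,.126),w(-.028,0,.126)]))
g=cv2.cvtColor(im,6)
hg=cv2.createCLAHE(2).apply(g)
k=cv2.HoughCircles(cv2.GaussianBlur(g,(3,3),0),cv2.HOUGH_GRADIENT,1,20,param1=120,param2=18,minRadius=14,maxRadius=26);print(k)
c,_=cv2.findContours(mask[:300],0,2); 
for q in c:
    if cv2.contourArea(q)>8000: print(cv2.boundingRect(q),cv2.minAreaRect(q),cv2.contourArea(q))
```

```text
t 18.18 pos [ 0.439  -0.1823  0.2977] ang -68.68 tz [ 0.0005 -0.0002 -1.    ] F [ 0.1 -0.1 -0.7] open 0.0927 gf 0.0
pred rim [[217.4557 142.1437]
 [425.9394 144.4781]
 [412.8208 287.5621]
 [227.0124 285.7263]]
pred pipe top [[282.4138 215.7376]] bar [[321.1328 189.1082]
 [320.4637 242.5405]]
[[[284.5 215.5  20.5]
  [285.5 191.5  16.6]]]
(0, 144, 560, 156) ((279.49993896484375, 221.49996948242188), (558.9998779296875, 154.99996948242188), -0.0) 41302.0
(500, 0, 140, 245) ((569.4999389648438, 121.99998474121094), (243.99996948242188, 138.99996948242188), 90.0) 13795.0
(0, 0, 212, 209) ((90.94367980957031, 101.06269073486328), (232.84132385253906, 154.50775146484375), 20.136302947998047) 31301.5
```

Run:
```python
from h import *
import json
im=cv2.imread("pics/w4.png");m=json.load(open("w4.json"))
s=cv2.cvtColor(im,40)[...,1]; g=cv2.cvtColor(im,6)
f=lambda a,o:" ".join(f"{o+i}:{v}" for i,v in enumerate(a))
for r in(170,250): print("L",r,f(s[r,208:236],208)); print("R",r,f(s[r,404:432],404))
for c in(260,390): print("T",c,f(s[134:158,c],134)); print("Tg",f(g[134:158,c],134)); print("B",c,f(s[274:296,c],274))
```

```text
L 170 208:155 209:154 210:157 211:154 212:157 213:155 214:157 215:155 216:156 217:154 218:140 219:70 220:9 221:5 222:6 223:6 224:4 225:5 226:0 227:9 228:9 229:5 230:9 231:5 232:9 233:5 234:9 235:5
R 170 404:15 405:15 406:10 407:15 408:10 409:15 410:10 411:10 412:11 413:10 414:11 415:9 416:11 417:8 418:6 419:6 420:12 421:61 422:129 423:148 424:150 425:149 426:150 427:152 428:151 429:152 430:151 431:151
L 250 208:148 209:147 210:148 211:148 212:148 213:147 214:147 215:145 216:144 217:143 218:142 219:140 220:140 221:140 222:142 223:138 224:85 225:16 226:5 227:8 228:8 229:8 230:7 231:4 232:4 233:7 234:7 235:4
R 250 404:5 405:10 406:10 407:16 408:10 409:11 410:10 411:9 412:8 413:17 414:81 415:138 416:145 417:143 418:141 419:140 420:138 421:138 422:138 423:138 424:138 425:139 426:139 427:140 428:140 429:140 430:141 431:141
T 260 134:154 135:155 136:156 137:154 138:155 139:157 140:156 141:156 142:155 143:127 144:49 145:8 146:5 147:8 148:11 149:10 150:7 151:8 152:8 153:8 154:8 155:11 156:8 157:11
Tg 134:106 135:105 136:102 137:98 138:97 139:99 140:102 141:102 142:97 143:89 144:84 145:88 146:94 147:95 148:92 149:75 150:74 151:90 152:95 153:94 154:94 155:95 156:95 157:95
B 260 274:6 275:5 276:6 277:8 278:8 279:5 280:5 281:7 282:7 283:5 284:4 285:22 286:87 287:131 288:140 289:141 290:141 291:141 292:141 293:139 294:137 295:135
T 390 134:156 135:157 136:157 137:155 138:155 139:155 140:155 141:156 142:156 143:158 144:148 145:92 146:23 147:8 148:5 149:7 150:8 151:8 152:5 153:7 154:3 155:3 156:3 157:58
Tg 134:90 135:89 136:91 137:93 138:92 139:89 140:88 141:90 142:92 143:92 144:89 145:80 146:84 147:95 148:97 149:101 150:96 151:64 152:53 153:73 154:79 155:79 156:77 157:90
B 390 274:5 275:9 276:5 277:9 278:9 279:9 280:5 281:5 282:8 283:9 284:9 285:6 286:14 287:74 288:130 289:143 290:141 291:140 292:140 293:142 294:142 295:142
```

Run:
```python
from h import *
import json; np.set_printoptions(precision=4,suppress=True)
m=json.load(open("w4.json"))
p=plane(m,[(219,170),(224.1,250),(421.2,170),(414.1,250),(143.9*0+260,143.9),(390,145.3),(260,286),(390,287.1)],.1375)[:,:2]
an=lambda a,b:np.degrees(np.arctan2(*(b-a)[::-1]))
print(an(p[1],p[0]),an(p[3],p[2]),an(p[5],p[4])-90,an(p[7],p[6])-90)
y=np.radians(20.8);ex=np.array([np.cos(y),np.sin(y)]);ey=np.array([-ex[1],ex[0]])
l=(p[:2]@ey).mean();r=(p[2:4]@ey).mean();t=(p[4:6]@ex).mean();b=(p[6:]@ex).mean()
print("len",l-r,"wid",t-b,"centre",ex*(t+b)/2+ey*(l+r)/2)
print("pipe",plane(m,[(284.5,215.5)],.1225))
```

```text
20.54650976894047 20.728621367147376 20.73796801164133 20.774450708838472
len 0.19414576416813706 wid 0.1445556560655828 centre [ 0.4384 -0.1815]
pipe [[ 0.426  -0.1474  0.1225]]
```

Lower tray refined: centre (0.4385, −0.182), yaw 20.7°, rim 194×145. The pipe stands at (0.426, −0.147), as intended. Returning to the upper tray's bar.

arm_command(deltas=[[[0.2,1,0,0,0,-2],[0.2,2,0,0,0,-2],[0.3,3,0,0,0,-2],[0.3,3,0,0,0,-2],[0.3,3,0,0,0,-2],[0.3,3,0,0,0,-2],[0.3,3,0,0,0,-2],[0.3,3,0,0,0,-2],[0.2,2,0,0,0,-2],[0.2,1.2,0,0,0,-2.8],[0,0,-1,0,0,0],[0,0,-2,0,0,0]]], gripper=0.1)

```text
t: 19.23
tool_pos: [0.4662, 0.0602, 0.2691]
orientation: [3.141, 0.016, 0.008]
force: [0.9, -0.4, -0.1]
opening: 0.051
gripper_force: 0.0
```

arm_command(deltas=[[[0,0,-2.5,0,0,0],[0,0,-2.5,0,0,0],[0,0,-2.5,0,0,0],[0,0,-2.5,0,0,0],[0,0,-2,0,0,0],[0,0,-1.5,0,0,0],[0,0,-1.2,0,0,0],[0,0,-0.8,0,0,0],[0,0,-0.6,0,0,0],[0,0,-0.3,0,0,0],[0,0,0,0,0,0],[0,0,0,0,0,0]]])

```text
t: 20.23
tool_pos: [0.4655, 0.0595, 0.1038]
orientation: [-3.142, -0.009, -0.002]
force: [-0.3, 0.4, 0.5]
opening: 0.051
gripper_force: 0.0
```

arm_command(deltas=[[[0,0,0,0,0,0],[0,0,0,0,0,0],[0,0,0,0,0,0],[0,0,0,0,0,0],[0,0,0,0,0,0],[0,0,0,0,0,0],[0,0,0,0,0,0],[0,0,0,0,0,0]]], gripper=-1, squeeze=40)

```text
t: 20.9
tool_pos: [0.4651, 0.0595, 0.1033]
orientation: [-3.142, -0.008, -0.0]
force: [0.1, 1.1, 1.7]
opening: 0.0162
gripper_force: 40.0
```

arm_command(deltas=[[[0,0,0.5,0,0,0],[0,0,1,0,0,0],[0,0,1.5,0,0,0],[0,0,2,0,0,0],[0,0,2,0,0,0],[0,0,2,0,0,0],[0,0,2,0,0,0],[0,0,1.5,0,0,0],[0,0,1,0,0,0],[0,0,0.5,0,0,0],[0,0,0,0,0,2],[0,0,0,0,0,4]]])

```text
t: 21.9
tool_pos: [0.4648, 0.0595, 0.243]
orientation: [-3.137, -0.174, 0.001]
force: [0.1, 0.1, -3.2]
opening: 0.016
gripper_force: 40.0
```

arm_command(deltas=[[[0,-0.3,0,0,0,6],[0,-0.6,0,0,0,6],[-0.2,-1,0,0,0,6],[-0.2,-1,0,0,0,6],[-0.2,-1,0,0,0,6],[-0.2,-1,0,0,0,6],[-0.2,-1,0,0,0,6],[-0.2,-1,0,0,0,6],[-0.2,-1,0,0,0,6],[-0.2,-1,0,0,0,6],[-0.2,-1,0,0,0,6],[-0.2,-1,0,0,0,6]]])

```text
t: 22.9
tool_pos: [0.4443, -0.0498, 0.2422]
orientation: [-2.43, -1.989, 0.002]
force: [0.4, 1.0, -3.9]
opening: 0.0157
gripper_force: 40.0
```

arm_command(deltas=[[[0,-1,0,0,0,6],[0,-1,0,0,0,6],[0,-1,0,0,0,6],[0,-1,0,0,0,6],[0,-1,0,0,0,6],[0,-1,0,0,0,6],[0,-1,0,0,0,6],[0,-1,0,0,0,6],[0,-1,0,0,0,6],[0,-1,0,0,0,6],[0,-1,0,0,0,6],[0,-1,0,0,0,6]]])

```text
t: 23.9
tool_pos: [0.4444, -0.1697, 0.2422]
orientation: [-0.797, -3.037, -0.001]
force: [-0.3, -0.1, -3.6]
opening: 0.0157
gripper_force: 40.0
```

arm_command(deltas=[[[-0.2,-0.6,0,0,0,6],[-0.2,-0.4,0,0,0,6],[-0.3,-0.3,0,0,0,6],[0,0,0,0,0,6],[0,0,0,0,0,6],[0,0,0,0,0,6],[0,0,0,0,0,6],[0,0,0,0,0,4],[0,0,0,0,0,3],[0,0,0,0,0,1.3],[0,0,0,0,0,0],[0,0,0,0,0,0]]])

```text
t: 24.9
tool_pos: [0.4377, -0.1823, 0.2427]
orientation: [0.559, -3.091, -0.001]
force: [-0.0, -0.4, -5.4]
opening: 0.0155
gripper_force: 40.0
```

Run:
```python
from h import *
print(np.round(st()["q"],2)); sc=eyes.read_camera("scene"); sd=eyes.read_camera("side")
cv2.imwrite("pics/sc5.png",sc); cv2.imwrite("pics/sd5.png",sd)
```

```text
t 24.9 pos [ 0.4377 -0.1823  0.2427] ang 110.51 tz [-8.e-04  4.e-04 -1.e+00] F [-0.  -0.4 -5.4] open 0.0155 gf 40.0
[-0.5  -0.22  1.79 -0.    1.58 -2.43]
```

arm_command(deltas=[[[0,0,-0.5,0,0,0],[0,0,-1,0,0,0],[0,0,-1.3,0,0,0],[0,0,-1.3,0,0,0],[0,0,-1,0,0,0],[0,0,-0.5,0,0,0],[0,0,-0.4,0,0,0],[0,0,-0.4,0,0,0],[0,0,-0.4,0,0,0],[0,0,-0.3,0,0,0],[0,0,0,0,0,0],[0,0,0,0,0,0]]])

```text
t: 26.0
tool_pos: [0.4381, -0.1825, 0.1723]
orientation: [-0.562, 3.091, -0.0]
force: [0.5, -0.3, -3.5]
opening: 0.0157
gripper_force: 40.0
```

arm_command(deltas=[[[0,0,-0.2,0,0,0],[0,0,-0.2,0,0,0],[0,0,-0.2,0,0,0],[0,0,-0.1,0,0,0],[0,0,0,0,0,0],[0,0,0,0,0,0]]])

```text
t: 26.5
tool_pos: [0.4379, -0.1824, 0.165]
orientation: [0.562, -3.091, -0.0]
force: [-0.8, 0.4, -3.3]
opening: 0.0159
gripper_force: 40.0
```

arm_command(deltas=[[[0,0,-0.1,0,0,0],[0,0,-0.1,0,0,0],[0,0,-0.1,0,0,0],[0,0,-0.05,0,0,0],[0,0,0,0,0,0],[0,0,0,0,0,0]]])

```text
t: 27.0
tool_pos: [0.438, -0.1825, 0.1616]
orientation: [0.562, -3.091, -0.0]
force: [0.0, 0.1, -4.3]
opening: 0.0157
gripper_force: 40.0
```

arm_command(deltas=[[[0,0,-0.1,0,0,0],[0,0,-0.05,0,0,0],[0,0,0,0,0,0],[0,0,0,0,0,0]]])

```text
t: 27.33
tool_pos: [0.4382, -0.1825, 0.1612]
orientation: [-0.562, 3.09, -0.001]
force: [-4.2, 2.0, 5.2]
opening: 0.0155
gripper_force: 40.0
```

Contact at 0.161 is exactly lug height, and the tray is fully supported. Release and retreat.

arm_command(deltas=[[[0,0,0,0,0,0],[0,0,0,0,0,0],[0,0,0,0,0,0],[0,0,0,0,0,0],[0,0,0.5,0,0,0],[0,0,1,0,0,0],[0,0,2,0,0,0],[0,0,3,0,0,0],[0,0,3,0,0,0],[0,0,3,0,0,0],[0,0,2,0,0,0],[0,0,0,0,0,0]]], gripper=0.1)

```text
t: 28.33
tool_pos: [0.4399, -0.1835, 0.3119]
orientation: [-0.56, 3.084, -0.009]
force: [0.2, -1.5, -0.7]
opening: 0.0509
gripper_force: 0.0
```

arm_command(deltas=[[[0,2,0,0,0,0],[0,3,0,0,0,0],[0,3,0,0,0,0],[0,3,0,0,0,0],[0,3,0,0,0,0],[0,3,0,0,0,0],[0,3,0,0,0,0],[0,2,0,0,0,0],[0,0,0,0,0,0],[0,0,0,0,0,0]]])

```text
t: 29.17
tool_pos: [0.4378, 0.0383, 0.3052]
orientation: [0.566, -3.09, 0.0]
force: [-0.5, -0.3, -0.3]
opening: 0.0506
gripper_force: 0.0
```

Run:
```python
from h import *
st(); a=eyes.read_camera("scene")[220:400,240:440]; b=eyes.read_camera("side")[190:340,170:370]
a=cv2.resize(a,(395,356),interpolation=3);b=cv2.resize(b,(400,300),interpolation=3)
o=np.zeros((356,800,3),np.uint8);o[:,:395]=a;o[:300,400:]=b;cv2.imwrite("pics/fin.png",o)
```

```text
t 29.17 pos [0.4378 0.0383 0.3052] ang 110.75 tz [ 0.e+00 -2.e-04 -1.e+00] F [-0.5 -0.3 -0.3] open 0.0506 gf 0.0
```

View pics/fin.png

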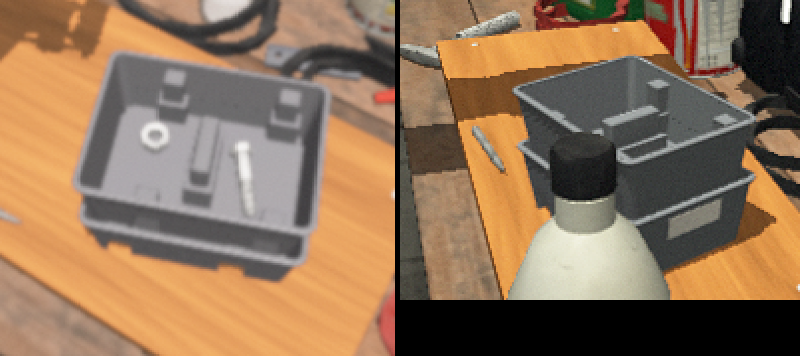

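The upper tray stands level and higher, with an even gap along the rims. The nut (155,135) and bolt (245,178) are inside it. Only the lower card shows at the near end (693,218), so the upper tray is turned half round. Handing in.

```bash
python3 -c "
from plant import ticket
print(ticket.close_job())"
```

```text
the job is handed in; nothing more can be done
None
```

The job is handed in at about 29 s: the pipe stands on the lower tray's floor, and the upper tray, turned half round with its bolt and nut still inside, stands level on the lugs above it.

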